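# Sanitise the mouthed puzzle pieces

### The job

Sanitise the puzzle pieces that lie on the blue felt: open the canister's child-resistant cap by pushing it down hard while turning it anticlockwise (never wrench it round without pushing), and stand the cap upright in the middle of the cork coaster. Put every puzzle piece flat in the white spray tray, then, with all of them in it, press the red nozzle fully down and let it spring up again. Finally lay all the pieces flat on the grooved drying board, inside its rim, and leave the other toys where they are.

Things in the scene. Friction and masses are not known exactly. Their poses are not given: they have to be found in the camera images.
- cap_foot (a point): Foot of the child-resistant cap, a loose white ribbed cap (90 g, 57 mm across, 52 mm high to its flat top) with a red grip bar standing on top. Site on its axis at its underside; z up, x along the bar. At the foot two red lugs (8 mm wide, 9 mm high, reaching 38 mm from the axis) stick out along +x and -x. It is hollow and hides the nozzle.
- cap_grip (a point): Centre of the cap's red grip bar, on the cap's axis 65 mm above its foot; the bar is 50 mm long (x), 16 mm thick (y), 26 mm high, and rises from the cap's flat top 13 mm below this point.
- canister_shoulder (a point): Centre of the top face of the fixed white canister with a green band (94 mm across, 75 mm high), on its axis; z up. Two grey hooks stand 27 mm high on this face at its +x and -x sides, out to 45 mm from the axis. The locked cap stands with its x along this x and its foot 13 mm above this point, its lugs held up in pockets of the hooks; it has 2 mm of sideways play round a neck.
- lift (a joint): How far the spring ring under the cap is pressed, m: 0 locked, 0.0115 at most; 6 N at 0, about 15 N at 0.0095. To free the cap press it 9 to 11 mm down and, keeping it down, turn it anticlockwise seen from above by 1.05 to 2.4 rad (1.25 is good; clockwise is blocked); then lift it straight off, 50 mm to clear the nozzle. Without the cap it reads about -0.002.
- nozzle (a joint): How far the red nozzle is pressed, m: 0 up, 0.006 fully down. Sprung: 2 N to start, 5.5 N fully down.
- nozzle_top (a point): Centre of the flat top of the red round nozzle button (24 mm across) on the canister's axis, 42 mm above the shoulder, under the cap until the cap is off; with the cap off it is the highest thing there (neck 28 mm, hooks 27 mm above the shoulder). Moves down with the nozzle.
- coaster_top (a point): Centre of the top of the round cork coaster for the cap (fixed, 90 mm across, 5 mm high), behind the tray to the left or right of the canister.
- tray_floor (a point): Centre of the inner floor (5 mm above the table) of the fixed white spray tray in front of the canister; inside 110 mm (x) by 272 mm (y), walls 6 mm thick and 16 mm high above the table. z up.
- board_top (a point): Centre of the top (12 mm above the table) of the fixed grooved drying board of honey wood, 204 mm square, with a rim that stands 8 mm above this top and leaves 190 mm square inside; a small sliding gate, not used, runs along the outside of its +x rim and stands 24 mm above the table, with a red knob to 34 mm. z up.
- caterpillar_mid (a point): Lime caterpillar segment, a rounded wooden block 56 (x) by 34 (y) by 34 mm high. Site at its centre, half-way up; z up, x and y fixed to the piece. It is absent (None) in some starts.
- butterfly_mid (a point): Orange varnished butterfly: dark body bar 62 (x) by 16 (y) by 42 mm high, orange wings 14 mm thick on both sides, spanning 74 mm in y and 64 mm in x; take it by the bar above the wings. Site at its centre, half-way up; z up, x and y fixed to the piece. It is absent (None) in some starts.
- snail_mid (a point): Grey painted snail shell, an upright round disc 46 mm across, 32 mm high, spiral on top. Site at its centre, half-way up; z up, x and y fixed to the piece. It is absent (None) in some starts.
- ladybird_mid (a point): Violet ladybird with black dots, a round body 44 mm across and 30 mm high; black head (20 mm wide, 22 mm high) sticking out to 30 mm from the centre at +x; take it across y. Site at its centre, half-way up; z up, x and y fixed to the piece. It is absent (None) in some starts.
- crayons: Bystander, to be left alone: yellow crayon pot, 68 mm across, 91 mm high; loose; origin at the centre of its underside.
- train: Bystander, to be left alone: small wooden train with a blue cab, 80 by 48 mm, 58 mm high; loose; origin at the centre of its underside.
- arch: Bystander, to be left alone: red arch block 90 by 30 mm, 60 mm high; loose; origin at the centre of its underside.
- mushroom: Bystander, to be left alone: toy mushroom with red cap, 52 mm across, 48 mm high; loose; origin at the centre of its underside.
- bead: Bystander, to be left alone: green wooden block 40 mm square, 30 mm high; loose; origin at the centre of its underside.
- glue: Bystander, to be left alone: glue bottle, 44 mm across, 100 mm high; loose; origin at the centre of its underside.

How it is judged:
By the outcome, as a careful person would: the job done as asked, in the order asked, and still so for the second after the job is handed in, with the robot touching nothing.
Of caterpillar, butterfly, snail, ladybird only 2 to 3 are there at a start; the rules pass over those that are not, and their reading is None.
At some moment in a run one of caterpillar, butterfly, snail, ladybird may be knocked a few centimetres aside while the robot is not near it.
It also fails if it takes over 210 s, if anything falls off the work surface, if the arm or the gripper's body presses on something with over 40 N, if the wrist force passes 120 N, or if a joint passes its speed limit or range.

### The arm

A 6-joint arm with a two-finger parallel gripper is mounted at the origin on the work surface. World frame = base frame: x ahead of the robot, y to its left, z up, the work surface at z = 0. Lengths are in m, angles in rad, forces in N, time in s.
With the tool pointing down it reaches from about 0.25 to 0.775 m from the base axis. Payload 4 kg.
Tool frame: the origin (TCP) lies at the centre of the arm's flange, where the gripper is bolted on; the fingertips stand 199 mm ahead of it and the grasp point (between the pads) lies 180 mm ahead of it (robot.tcp_to_tips is the distance from the TCP to the fingertips, in m); z points along the fingers, y is the line along which they close (so a half turn about z gives the same grasp; the last joint's range is limited). The gripper opens to 94 mm and grips with 3 to 60 N. Pads are 16 mm wide; open, the fingers measure 119 mm over their backs; the gripper's body (75 mm by 177 mm) begins 78 mm behind the grasp point.
Start: joints at [1.203, 0.087, 1.371, -0, 1.684, -0.103], TCP at [0.144, 0.531, 0.405] pointing down, gripper open.
Joint ranges: [-3.1, 3.1], [-0.76, 2.03], [0.27, 2.55], [-1.08, 4.22], [0.17, 2.65], [-2.57, 2.57]. Speed limits (rad/s): [2.79, 2.79, 3.14, 3.14, 3.14, 3.14].

### API

Orientations are given as [roll, pitch, yaw] about the fixed x, y, z axes, in that order (R = Rz(yaw) Ry(pitch) Rx(roll)).
In Python, from bench import telemetry, snapshot, ticket, robot gives the robot as it stands.
- The arm moves only by the tool apply_moves, never from a script. Its argument "moves" is a list that holds one entry, the list of rows, each a list of 5 numbers: the shift along the tool's x, y, z in units of 50 mm (1.0 is 50 mm), then the turn about the tool's z in units of 10 degrees (1.0 is 10 degrees), then the closure, from 0 (fully open) to 1 (shut). A call has 1 to 10 rows; each row is the pose to reach, as a shift and turn from the pose commanded when the call began, along the tool's axes at that moment; what a row does not reach only later rows make up. A row lasts 1/8 s, in which the tool goes at most 62.5 mm and 10.7 degrees, less where a joint would pass 70% of its speed; a pose out of reach is approached as far as the arm can. A call with a gripper value outside its range is refused whole. The fingers move at their own pace and stop on an object; the grip force is fixed at half the most. Time passes only in rows, so rows that repeat a pose let the fingers close. It gives the time, the measured TCP pose, the force, the opening and the grip force at its end, in the units of the state.
- telemetry.get_obs(): the state, without advancing time (a new reading comes with each control period).
- snapshot(name): name is "side" or "top"; returns a dict with "image" (420x560x3 uint8, red, green, blue), "fovy" (degrees; the focal length in pixels is half the picture's height over the tangent of half this angle, whatever the lens; pixels are square), "cx", "cy" (the principal point, pixels), "R" (3x3) and "t" (3): a world point X has camera coordinates R X + t. Camera axes: x right, y down, z forward; pixel columns grow to the right and rows downward; lengths in m; the calibration is good to about 2 mm. A picture is of the moment at which its call begins. There is no depth.
- ticket.close_job(): hands the job in; it is judged then, once.
The state is a dict: "time": time; "joint_positions": joint angles; "qvel": joint speeds; "joint_torque": joint torques, N m; "tool_pos": TCP position; "ee_rot": TCP orientation; "wrist_force": force on the tool from outside, world axes, zero at the start; "wrist_torque": the same for the moment, N m; "width": finger opening in m; "finger_force": force on a finger pad.
Only numpy, scipy, OpenCV 4.12 (cv2) and the standard library are available. Lean on these libraries where they do the work, as an engineer would, in place of code of your own. Each camera call takes 0.05 s, during which the arm holds its last target. There are 200 camera calls.

## Working session

There is one attempt and no reset: what is moved stays moved. The work goes in short steps, Python scripts to look and compute and a tool call to move; the robot and the scene stay as the last step left them, time stands still between calls to the robot, and variables do not carry over. Pictures are saved under pics/ and viewed, at most 14 in all, crops included, and the job is handed in when it is done.

Besides the shell and the picture viewer there is one more tool, called after "Request:" as name(argument=value, ...) on one line, values as JSON. apply_moves: Moves the arm, as the interface text tells. Its arguments: {"type":"object","properties":{"moves":{"type":"array","items":{"type":"array","items":{"type":"array","items":{"type":"number"}}}}},"required":["moves"]}

```bash
mkdir -p pics; ls; cat > h.py <<'E'
import numpy as np, cv2, pickle
from bench import telemetry, snapshot, ticket, robot
def snap(n,f):
    s=snapshot(n); pickle.dump(s,open(f'pics/{f}.pkl','wb')); cv2.imwrite(f'pics/{f}.png',s['image'][:,:,::-1]); return s
def load(f): return pickle.load(open(f'pics/{f}.pkl','rb'))
def px(s,u,v,z):
    f=210/np.tan(np.radians(s['fovy'])/2); d=np.array([(u-s['cx'])/f,(v-s['cy'])/f,1])
    R=np.array(s['R']);c=-R.T@np.array(s['t']);w=R.T@d
    return c+w*(z-c[2])/w[2]
def pr(s,X):
    f=210/np.tan(np.radians(s['fovy'])/2);p=np.array(s['R'])@X+s['t'];return p[:2]/p[2]*f+[s['cx'],s['cy']]
def crop(f,u0,v0,u1,v1,k,o):
    im=cv2.imread(f'pics/{f}.png')[v0:v1,u0:u1]; cv2.imwrite(f'pics/{o}.png',cv2.resize(im,None,fx=k,fy=k,interpolation=cv2.INTER_CUBIC))
E
python3 - <<'E'
from h import *
for n in('top','side'):
    s=snap(n,n+'0'); print(n,s['fovy'],s['cx'],s['cy'],np.round(-np.array(s['R']).T@s['t'],3),np.round(s['R'],2).tolist())
a=cv2.imread('pics/top0.png');b=cv2.imread('pics/side0.png')
cv2.imwrite('pics/t.png',cv2.resize(a,(800,600),interpolation=2));cv2.imwrite('pics/s.png',cv2.resize(b,(800,600),interpolation=2))
print(telemetry.get_obs())
E
```

```text
pics
top 57.584333002212546 282.2570464766955 211.9928170402346 [0.391 0.005 1.048] [[-0.01, -1.0, 0.01], [-0.99, 0.01, -0.15], [0.15, -0.01, -0.99]]
side 56.270236386172186 278.3882572569003 205.68111846768892 [ 0.142 -0.704  0.681] [[0.88, -0.47, 0.02], [-0.26, -0.52, -0.82], [0.39, 0.72, -0.58]]
{'time': 0.1, 'joint_positions': array([ 1.20290291e+00,  8.78768788e-02,  1.37207749e+00, -2.21750131e-06,
        1.68360339e+00, -1.03116543e-01]), 'qvel': array([ 0.00059838,  0.00065598, -0.00460092, -0.00134067,  0.0005023 ,
        0.00132821]), 'joint_torque': array([ 2.10446909e-03, -3.41252410e+01, -3.03301084e+01,  7.19714141e-02,
        3.04806617e-02, -8.61293688e-05]), 'tool_pos': array([0.14390934, 0.53073624, 0.40363615]), 'ee_rot': array([-3.13963776e+00, -2.00084073e-04,  2.87681534e+00]), 'wrist_force': array([-0.35613779, -0.10055271, -0.84159282]), 'wrist_torque': array([ 0.04869519,  0.03117959, -0.01026822]), 'finger_force': 0.0, 'width': 0.09392451328346718}
```

View pics/t.png

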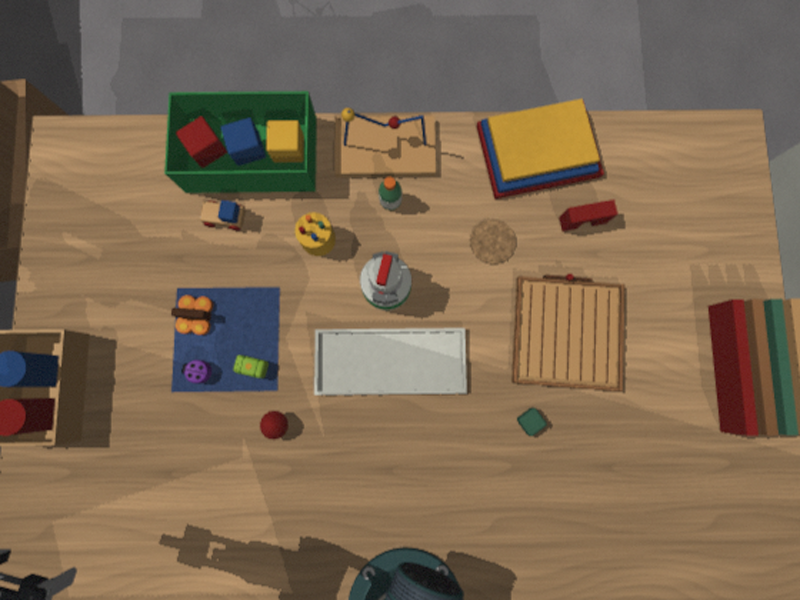

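View pics/s.png

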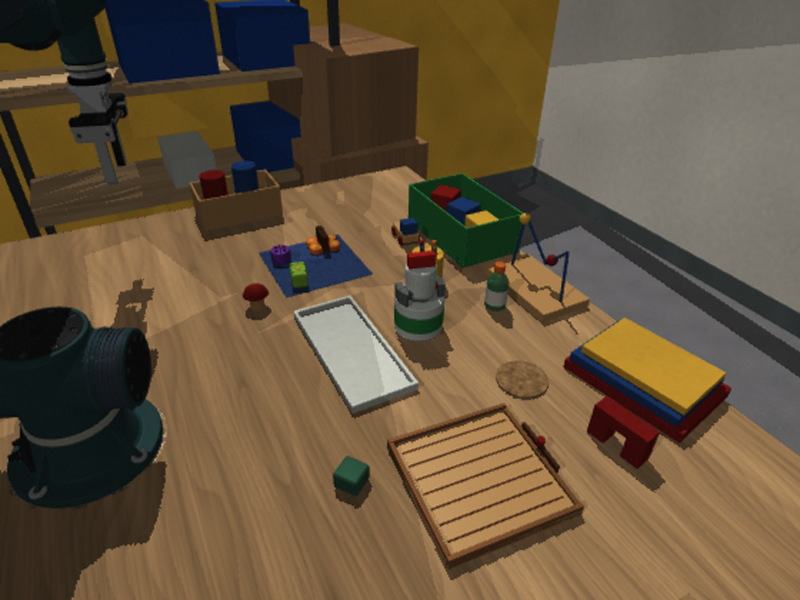

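The top view shows the butterfly, ladybird and caterpillar on the felt (no snail), the canister near (385,278), the coaster at (493,241), the tray and the board. I'll enlarge these areas.

```bash
python3 - <<'E'
from h import *
a=cv2.imread('pics/top0.png');b=cv2.imread('pics/side0.png')
def c(im,u,v,w,h,W,H): return cv2.resize(im[v:v+h,u:u+w],(W,H),interpolation=2)
# left: felt top u115-205,v195-285 ; right: canister top u240-300,v165-225
L=c(a,115,195,90,90,400,400);R=c(a,240,165,60,60,400,400)
cv2.imwrite('pics/c1.png',np.hstack([L,R]))
E
```

```text
(no output)
```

View pics/c1.png

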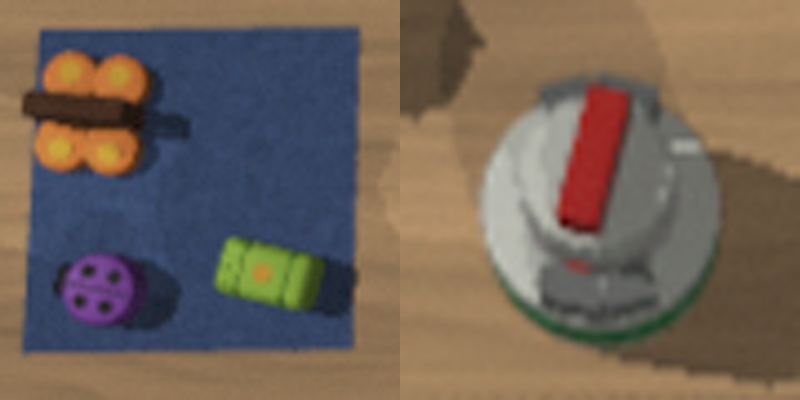

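```bash
python3 - <<'E'
from h import *
s=load('top0')
def T(u,v,z): return px(s,u*.7,v*.7,z)
def F(u,v,z): return px(s,115+u/4.4444,195+v/4.4444,z)
def C(u,v,z): return px(s,240+(u-400)/6.6667,165+v/6.6667,z)
def A(p,q): d=p-q; return np.degrees(np.arctan2(d[1],d[0]))
b1=(C(589,85,.166)+C(630,92,.166))/2;b2=(C(560,223,.166)+C(598,230,.166))/2
print('bar',(b1+b2)/2,A(b1,b2),np.linalg.norm(b1-b2))
print('canister sh', C(600,205,.075))
print('coaster',T(493,241,.005))
tr=[T(u,v,.016) for u,v in((314,328),(466,327),(469,394),(316,394))];print('tray',np.mean(tr,0),A(tr[0],tr[3]),np.linalg.norm(tr[0]-tr[1]),np.linalg.norm(tr[0]-tr[3]))
bd=[T(u,v,.02) for u,v in((517,277),(622,283),(624,390),(513,385))];print('board',np.mean(bd,0),A(bd[0],bd[3]),A(bd[0],bd[1]),np.linalg.norm(bd[0]-bd[1]),np.linalg.norm(bd[0]-bd[3]))
l=F(24,104,.042);r=F(138,110,.042);print('butter',(l+r)/2,A(l,r),np.linalg.norm(l-r))
w=[F(u,v,.028) for u,v in((68,76),(119,76),(107,152),(60,150))];print('wings',np.mean(w,0),A(w[0],w[1]),A(w[3],w[2]))
print('lady',F(101,289,.03),A(F(58,278,.015),F(101,289,.025)))
c=[F(u,v,.034) for u,v in((233,237),(322,253),(310,300),(217,278))];print('cat',np.mean(c,0),A(c[0],c[1]),A(c[3],c[2]),np.linalg.norm(c[0]-c[1]),np.linalg.norm(c[0]-c[3]))
for n,u,v in(('mush',274,425),('crayon',313,230),('train',222,215),('block',533,422),('glue',390,190)): print(n,T(u,v,.04))
E
```

```text
bar [0.58338703 0.02844744 0.166     ] -12.701759393248954 0.05095087668416935
canister sh [0.58426578 0.02879657 0.075     ]
coaster [ 0.67305056 -0.18142008  0.005     ]
tray [0.44102475 0.02108166 0.016     ] 2.3680499953098977 0.2886075571209193 0.12370083405378268
board [ 0.48812006 -0.31568893  0.02      ] -4.696287239154123 85.94230385387795 0.20183554340432822 0.20569112958386124
butter [0.53245202 0.39248602 0.042     ] 86.2192266547239 0.06812449531009883
wings [0.53048017 0.39316493 0.028     ] 89.26248295052463 86.79980124855885
lady [0.42491431 0.38026547 0.03      ] 76.29882678543512
cat [0.43639964 0.27912895 0.034     ] 79.13160624256791 76.11523563385603 0.05400668805852083 0.025606688448245127
mush [0.32681095 0.23338233 0.04      ]
crayon [0.68934145 0.16732407 0.04      ]
train [0.72108282 0.34148382 0.04      ]
block [ 0.32551005 -0.23445413  0.04      ]
glue [0.76731741 0.01982018 0.04      ]
```

```bash
cat >> h.py <<'E'
from scipy.spatial.transform import Rotation as Ro
def rel(*wps):
    "wps: (x,y,tcpz,yawdeg) -> tool units from the measured pose"
    o=telemetry.get_obs(); R=Ro.from_euler('xyz',o['ee_rot']); y=np.degrees(o['ee_rot'][2])
    R=Ro.from_euler('xyz',[np.pi,0,np.radians(y)])
    print('t %.2f pos %s yaw %.1f q6 %.2f w %.4f F %s'%(o['time'],np.round(o['tool_pos'],4),y,o['joint_positions'][5],o['width'],np.round(o['wrist_force'],1)))
    for w in wps:
        d=R.inv().apply(np.array(w[:3])-o['tool_pos'])/.05; print(w,'->',np.round(d,3),'turn %.3f'%(-(w[3]-y)/10))
E
python3 -c "
from h import *
rel((.583,.0285,.405,-12.7))"
```

```text
t 0.10 pos [0.1439 0.5307 0.4036] yaw 164.8 q6 -0.10 w 0.0939 F [-0.4 -0.1 -0.8]
(0.583, 0.0285, 0.405, -12.7) -> [-11.104  -7.397  -0.027] turn 17.753
```

Request:
apply_moves(moves=[[[-1,-0.67,0,1,0],[-2,-1.33,0,2,0],[-3,-2,0,3,0],[-4,-2.66,0,4,0],[-5,-3.33,0,5,0],[-6.2,-4.13,0,6,0],[-7.4,-4.93,0,7,0],[-8.6,-5.73,0,8,0],[-9.8,-6.53,0,9,0],[-11.1,-7.4,0,10,0]]])

```text
time: 1.35
tool_pos: [0.5482, 0.0675, 0.4042]
ee_rot: [-3.141, -0.0, 1.125]
wrist_force: [0.8, 1.0, 0.9]
width: 0.094
finger_force: 0.0
```

```bash
python3 -c "
from h import *
rel((.583,.0285,.405,-12.7))"
```

```text
t 1.35 pos [0.5482 0.0675 0.4042] yaw 64.5 q6 0.47 w 0.0940 F [0.8 1.  0.9]
(0.583, 0.0285, 0.405, -12.7) -> [-0.403  0.965 -0.016] turn 7.718
```

Request:
apply_moves(moves=[[[0,0,0,1,0],[0,0,0,2,0],[0,0,0,3,0],[0,0,0,4,0],[0,0,0,5,0],[0,0,0,6,0],[0,0,0,7,0],[0,0,0,7.75,0],[0,0,0,7.75,0],[0,0,0,7.75,0]]])

```text
time: 2.6
tool_pos: [0.5472, 0.0693, 0.4043]
ee_rot: [3.141, 0.001, -0.219]
wrist_force: [0.4, -0.0, -0.1]
width: 0.0943
finger_force: 0.0
```

```bash
python3 -c "
from h import *
rel((.583,.0285,.405,-12.7),(.583,.0285,.343,-12.7))
snap('side','s1');snap('top','t1')
a=cv2.imread('pics/s1.png')[120:270,220:360];b=cv2.imread('pics/t1.png')[100:250,200:340]
cv2.imwrite('pics/c2.png',cv2.resize(np.hstack([a,b]),(800,430),interpolation=2))"
```

```text
t 2.60 pos [0.5472 0.0693 0.4043] yaw -12.6 q6 1.81 w 0.0943 F [ 0.4 -0.  -0.1]
(0.583, 0.0285, 0.405, -12.7) -> [ 0.877  0.641 -0.014] turn 0.014
(0.583, 0.0285, 0.343, -12.7) -> [0.877 0.641 1.226] turn 0.014
```

View pics/c2.png

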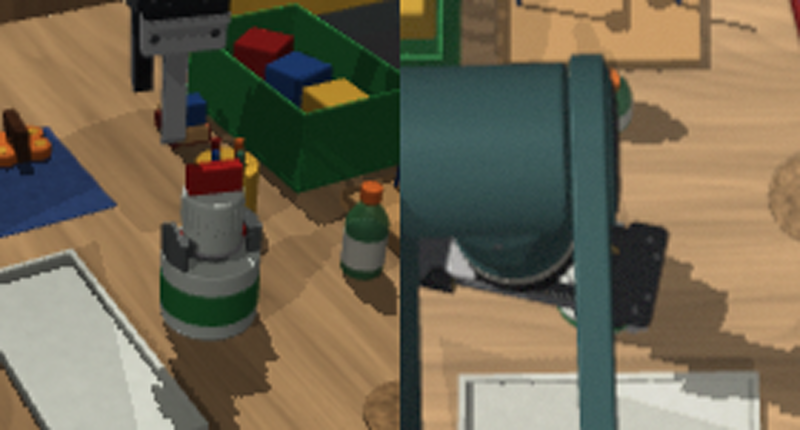

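The side view shows the canister with the cap at crop (213,200), below the gripper. I'll move over it, cross-check the cap axis with the side camera, then descend.

Request:
apply_moves(moves=[[[0.44,0.32,0,0,0],[0.88,0.64,0,0,0],[0.88,0.64,0.4,0,0],[0.88,0.64,0.8,0,0],[0.88,0.64,0.8,0,0],[0.88,0.64,0.8,0,0]]])

```text
time: 3.45
tool_pos: [0.5832, 0.0285, 0.3655]
ee_rot: [-3.141, -0.001, -0.221]
wrist_force: [0.1, 0.3, 0.3]
width: 0.0938
finger_force: 0.0
```

```bash
python3 -c "
from h import *
rel((.583,.0285,.343,-12.7))
s=snap('side','s2');
c=np.array([.5835,.0286]);a=np.radians(-12.7);x=np.array([np.cos(a),np.sin(a)]);y=np.array([-x[1],x[0]])
im=cv2.imread('pics/s2.png');k=6;u0,v0=260,150
im=cv2.resize(im[v0:v0+95,u0:u0+130],None,fx=k,fy=k,interpolation=2)
for i in(-1,1):
  for j in(-1,1):
    for z in(.140,.166):
      p=(pr(s,np.r_[c+i*.025*x+j*.008*y,z])-[u0,v0]+.5)*k; cv2.circle(im,tuple(int(q) for q in p),3,(0,255,0),1)
cv2.imwrite('pics/c3.png',im)"
```

```text
t 3.45 pos [0.5832 0.0285 0.3655] yaw -12.6 q6 1.74 w 0.0938 F [0.1 0.3 0.3]
(0.583, 0.0285, 0.343, -12.7) -> [-0.005  0.001  0.45 ] turn 0.006
```

View pics/c3.png

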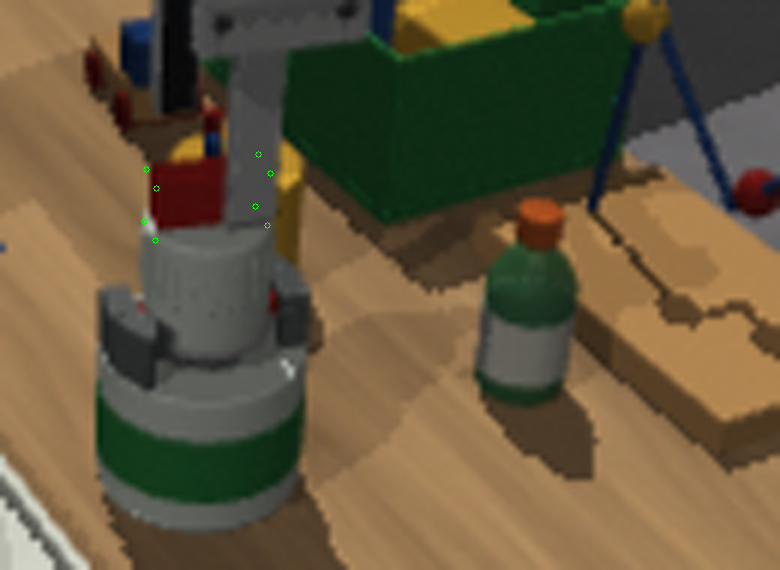

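Request:
apply_moves(moves=[[[0,0,0.25,0,0],[0,0,0.45,0,0],[0,0,0.48,0,0],[0,0,0.5,0,0],[0,0,0.5,0,0],[0,0,0.5,0,0]]])

```text
time: 4.25
tool_pos: [0.5832, 0.0284, 0.3401]
ee_rot: [-3.141, -0.001, -0.221]
wrist_force: [0.4, -1.0, 0.0]
width: 0.094
finger_force: 0.0
```

Request:
apply_moves(moves=[[[0,0,0.02,0,0],[0,0,0.04,0,0],[0,0,0.04,0,0]]])

```text
time: 4.62
tool_pos: [0.5831, 0.0284, 0.3375]
ee_rot: [3.142, 0.0, -0.221]
wrist_force: [-0.5, 0.0, -0.5]
width: 0.0942
finger_force: 0.0
```

Request:
apply_moves(moves=[[[0,0,-0.09,0,0],[0,0,-0.09,0,0],[0,0,-0.09,0,0.8],[0,0,-0.09,0,0.9],[0,0,-0.09,0,1],[0,0,-0.09,0,1],[0,0,-0.09,0,1],[0,0,-0.09,0,1],[0,0,-0.09,0,1],[0,0,-0.09,0,1]]])

```text
time: 5.88
tool_pos: [0.5831, 0.0285, 0.3422]
ee_rot: [-3.141, 0.0, -0.221]
wrist_force: [0.1, 2.8, 0.6]
width: 0.0174
finger_force: 1.4
```

Request:
apply_moves(moves=[[[0,0,0,0,1],[0,0,0,0,1],[0,0,0.05,0,1],[0,0,0.1,0,1],[0,0,0.1,0,1]]])

```text
time: 6.5
tool_pos: [0.583, 0.0288, 0.339]
ee_rot: [-3.14, -0.002, -0.221]
wrist_force: [-2.0, 2.5, 7.0]
width: 0.0157
finger_force: 29.8
```

Request:
apply_moves(moves=[[[0,0,0.05,0,1],[0,0,0.1,0,1],[0,0,0.14,0,1],[0,0,0.14,0,1],[0,0,0.14,0,1]]])

```text
time: 7.12
tool_pos: [0.5828, 0.0289, 0.3338]
ee_rot: [-3.14, -0.003, -0.221]
wrist_force: [-3.7, 2.9, 12.9]
width: 0.0159
finger_force: 29.9
```

Request:
apply_moves(moves=[[[0,0,0.03,0,1],[0,0,0.06,0,1],[0,0,0.06,0,1],[0,0,0.06,0,1]]])

```text
time: 7.62
tool_pos: [0.5828, 0.0289, 0.3315]
ee_rot: [-3.14, -0.003, -0.221]
wrist_force: [-4.5, 3.4, 14.7]
width: 0.0156
finger_force: 30.0
```

Request:
apply_moves(moves=[[[0,0,0.016,0,1],[0,0,0.016,0,1],[0,0,0.016,-0.3,1],[0,0,0.016,-0.7,1],[0,0,0.016,-1.2,1],[0,0,0.016,-1.7,1],[0,0,0.016,-2.2,1]]])

```text
time: 8.5
tool_pos: [0.5828, 0.0287, 0.3309]
ee_rot: [3.141, -0.004, 0.166]
wrist_force: [-4.5, 2.4, 14.7]
width: 0.0156
finger_force: 30.0
```

```bash
python3 -c "
from h import *
rel();print(telemetry.get_obs()['wrist_torque'])"
```

```text
t 8.50 pos [0.5828 0.0287 0.3309] yaw 9.5 q6 1.36 w 0.0156 F [-4.5  2.4 14.7]
[ 0.46579587  1.32191299 -0.01061101]
```

Turning freely (no torque). Continue to about 1.27 rad total.

Request:
apply_moves(moves=[[[0,0,0,-0.6,1],[0,0,0,-1.2,1],[0,0,0,-1.8,1],[0,0,0,-2.5,1],[0,0,0,-3.2,1],[0,0,0,-3.9,1],[0,0,0,-4.5,1],[0,0,0,-5.1,1],[0,0,0,-5.1,1]]])

```text
time: 9.62
tool_pos: [0.5832, 0.0283, 0.3312]
ee_rot: [3.136, -0.002, 1.053]
wrist_force: [-3.0, 0.3, 14.9]
width: 0.016
finger_force: 30.0
```

```bash
python3 -c "
from h import *
rel();print(telemetry.get_obs()['wrist_torque'])"
```

```text
t 9.62 pos [0.5832 0.0283 0.3312] yaw 60.4 q6 0.47 w 0.0160 F [-3.   0.3 14.9]
[0.12491266 1.07271733 0.01885619]
```

Request:
apply_moves(moves=[[[0,0,-0.1,0,1],[0,0,-0.2,0,1],[0,0,-0.3,0,1],[0,0,-0.45,0,1],[0,0,-0.7,0,1],[0,0,-1,0,1],[0,0,-1.3,0,1],[0,0,-1.5,0,1],[0,0,-1.5,0,1]]])

```text
time: 10.75
tool_pos: [0.5832, 0.0284, 0.4029]
ee_rot: [3.139, -0.001, 1.053]
wrist_force: [0.5, 0.1, -0.7]
width: 0.0159
finger_force: 29.9
```

```bash
python3 -c "
from h import *
rel((.673,-.1814,.41,60.4),(.673,-.1814,.29,60.4))
snap('side','s3');crop('s3',200,90,370,220,4.6,'c4')"
```

```text
t 10.75 pos [0.5832 0.0284 0.4029] yaw 60.3 q6 0.47 w 0.0159 F [ 0.5  0.1 -0.7]
(0.673, -0.1814, 0.41, 60.4) -> [-2.758  3.638 -0.143] turn -0.007
(0.673, -0.1814, 0.29, 60.4) -> [-2.758  3.638  2.257] turn -0.007
```

View pics/c4.png

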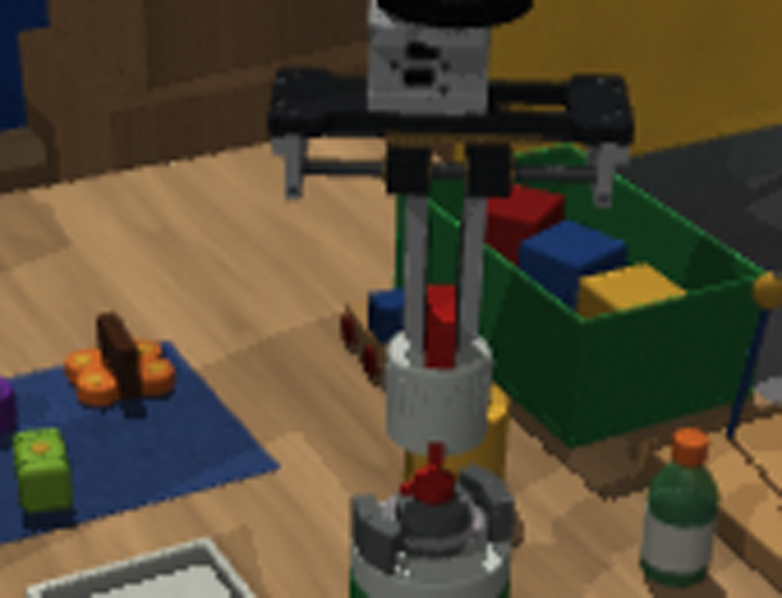

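The cap is off and held; the nozzle is exposed. Carry it to the coaster.

Request:
apply_moves(moves=[[[-0.4,0.53,0,0,1],[-0.8,1.06,0,0,1],[-1.3,1.71,0,0,1],[-1.8,2.37,0,0,1],[-2.3,3.03,0,0,1],[-2.76,3.64,0,0,1],[-2.76,3.64,0.8,0,1],[-2.76,3.64,1.6,0,1],[-2.76,3.64,2.4,0,1],[-2.76,3.64,2.4,0,1]]])

```text
time: 12.05
tool_pos: [0.6716, -0.1812, 0.275]
ee_rot: [-3.13, 0.002, 1.053]
wrist_force: [0.3, -0.3, -0.6]
width: 0.0159
finger_force: 29.9
```

```bash
python3 -c "
from h import *
rel((.673,-.1814,.262,60.4),(.673,-.1814,.258,60.4))"
```

```text
t 12.05 pos [ 0.6716 -0.1812  0.275 ] yaw 60.3 q6 0.17 w 0.0159 F [ 0.3 -0.3 -0.6]
(0.673, -0.1814, 0.262, 60.4) -> [0.01  0.027 0.26 ] turn -0.008
(0.673, -0.1814, 0.258, 60.4) -> [0.01  0.027 0.34 ] turn -0.008
```

Request:
apply_moves(moves=[[[0,0,0,0,1],[0,0,0.1,0,1],[0,0,0.2,0,1],[0,0,0.2,0,1],[0,0,0.2,0,1]]])

```text
time: 12.68
tool_pos: [0.6729, -0.1815, 0.2716]
ee_rot: [3.141, -0.0, 1.053]
wrist_force: [1.0, -0.8, -1.2]
width: 0.016
finger_force: 29.9
```

```bash
python3 -c "
from h import *
rel((.673,-.1814,.262,60.4),(.673,-.1814,.257,60.4))
s=snap('side','s4');crop('s4',290,170,420,300,4.6,'c5')
t=snap('top','t4');crop('t4',280,110,410,240,4.6,'c6')
cv2.imwrite('pics/c7.png',cv2.resize(np.hstack([cv2.imread('pics/c5.png'),cv2.imread('pics/c6.png')]),(800,400)))"
```

```text
t 12.68 pos [ 0.6729 -0.1815  0.2716] yaw 60.3 q6 0.17 w 0.0160 F [ 1.  -0.8 -1.2]
(0.673, -0.1814, 0.262, 60.4) -> [ 0.003 -0.     0.192] turn -0.007
(0.673, -0.1814, 0.257, 60.4) -> [ 0.003 -0.     0.292] turn -0.007
```

View pics/c7.png

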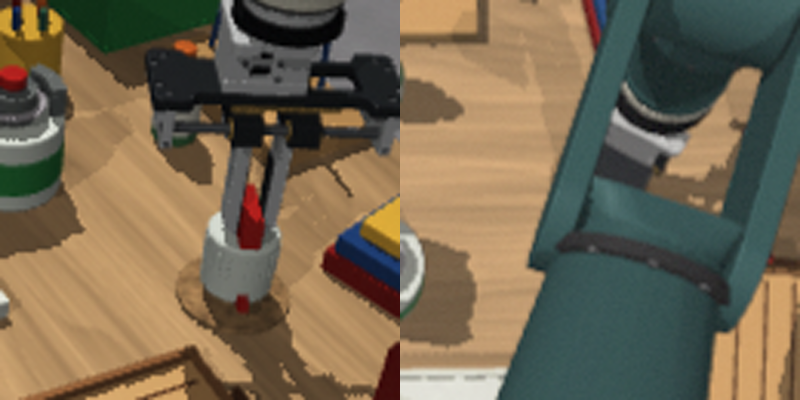

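The cap hangs upright about 1.5 cm above the coaster, centred on it (side view, crop 240,300). Lower it.

Request:
apply_moves(moves=[[[0,0,0.1,0,1],[0,0,0.2,0,1],[0,0,0.26,0,1],[0,0,0.26,0,1],[0,0,0.26,0,1]]])

```text
time: 13.4
tool_pos: [0.6728, -0.1815, 0.259]
ee_rot: [-3.141, 0.0, 1.053]
wrist_force: [-2.1, -0.8, 2.7]
width: 0.0158
finger_force: 30.0
```

Request:
apply_moves(moves=[[[0,0,0.03,0,1],[0,0,0.03,0,1],[0,0,0.03,0,1]]])

```text
time: 13.78
tool_pos: [0.6727, -0.1815, 0.2589]
ee_rot: [3.141, 0.0, 1.053]
wrist_force: [-3.5, 1.0, 8.2]
width: 0.0156
finger_force: 30.0
```

Request:
apply_moves(moves=[[[0,0,-0.03,0,1],[0,0,-0.03,0,0.6],[0,0,-0.03,0,0.5],[0,0,-0.03,0,0.5],[0,0,-0.4,0,0.5],[0,0,-1.0,0,0.5],[0,0,-1.8,0,0.5],[0,0,-2.6,0,0],[0,0,-3.2,0,0],[0,0,-3.2,0,0]]])

```text
time: 15.02
tool_pos: [0.6728, -0.1815, 0.4225]
ee_rot: [3.132, -0.002, 1.053]
wrist_force: [0.5, 0.1, -0.7]
width: 0.0735
finger_force: 0.0
```

```bash
python3 -c "
from h import *
rel((.436,.279,.41,60.4),(.436,.279,.41,167))
s=snap('side','s5');crop('s5',150,130,420,300,2.9,'c8')"
```

```text
t 15.03 pos [ 0.6728 -0.1815  0.4225] yaw 60.3 q6 0.17 w 0.0735 F [ 0.5  0.1 -0.7]
(0.436, 0.279, 0.41, 60.4) -> [ 5.658 -8.673  0.25 ] turn -0.007
(0.436, 0.279, 0.41, 167) -> [ 5.658 -8.673  0.25 ] turn -10.667
```

View pics/c8.png

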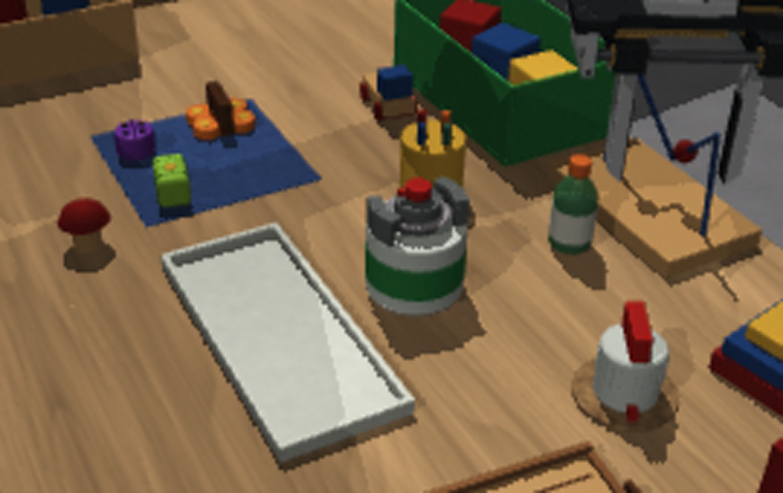

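The cap stands upright in the middle of the coaster (crop 632,360), and the pieces are unmoved. Next is the caterpillar.

Request:
apply_moves(moves=[[[0.6,-0.92,0.2,-0.3,0],[1.2,-1.84,0.2,-0.6,0],[1.8,-2.76,0.2,-1,0],[2.4,-3.68,0.2,-1.4,0],[3.0,-4.6,0.2,-1.73,0],[3.6,-5.52,0.2,-1.73,0],[4.2,-6.44,0.2,-1.73,0],[4.8,-7.36,0.2,-1.73,0],[5.66,-8.67,0.2,-1.73,0],[5.66,-8.67,0.2,-1.73,0]]])

```text
time: 16.32
tool_pos: [0.4344, 0.2812, 0.4048]
ee_rot: [-3.138, 0.002, 1.359]
wrist_force: [-0.2, -0.6, 0.1]
width: 0.0936
finger_force: 0.0
```

```bash
python3 - <<'E'
from h import *
rel((.436,.279,.25,77.6))
s=snap('side','s6')
im=cv2.imread('pics/s6.png');k=6;u0,v0=170,145
im=cv2.resize(im[v0:v0+75,u0:u0+110],None,fx=k,fy=k,interpolation=2)
def box(c,a,lx,ly,zs,col):
  a=np.radians(a);x=np.array([np.cos(a),np.sin(a)]);y=np.array([-x[1],x[0]])
  for z in zs:
    P=[(pr(s,np.r_[np.array(c)+i*lx/2*x+j*ly/2*y,z])-[u0,v0]+.5)*k for i,j in((1,1),(1,-1),(-1,-1),(-1,1))]
    cv2.polylines(im,[np.int32(P)],True,col,1)
box((.436,.279),77.6,.056,.034,(0,.034),(255,255,255))
box((.532,.3928),87.5,.062,.016,(0,.042),(255,255,255))
box((.425,.380),76,.044,.044,(0,.03),(255,255,255))
cv2.imwrite('pics/c9.png',im)
E
```

```text
t 16.32 pos [0.4344 0.2812 0.4048] yaw 77.9 q6 0.68 w 0.0936 F [-0.2 -0.6  0.1]
(0.436, 0.279, 0.25, 77.6) -> [-0.037  0.041  3.097] turn 0.029
```

View pics/c9.png

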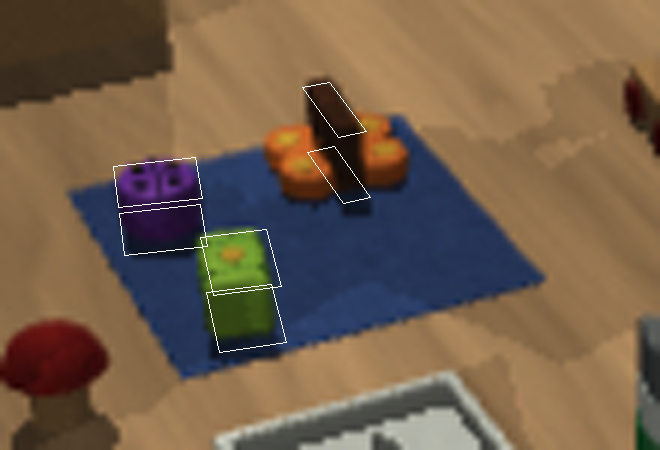

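The projected outlines match the pieces to about 1 px. Descend on the caterpillar and grip it.

Request:
apply_moves(moves=[[[0,0,0.9,0,0],[0,0,1.8,0,0],[0,0,2.7,0,0],[0,0,3.4,0,0],[0,0,3.4,0,0],[0,0,3.4,0,0]]])

```text
time: 17.12
tool_pos: [0.4372, 0.2784, 0.2379]
ee_rot: [3.14, -0.001, 1.354]
wrist_force: [-0.0, -0.1, 0.3]
width: 0.0939
finger_force: 0.0
```

```bash
python3 - <<'E'
from h import *
rel((.435,.28,.205,77.6))
E
```

```text
t 17.12 pos [0.4372 0.2784 0.2379] yaw 77.6 q6 0.67 w 0.0939 F [-0.  -0.1  0.3]
(0.435, 0.28, 0.205, 77.6) -> [ 0.022 -0.051  0.658] turn -0.004
```

Request:
apply_moves(moves=[[[0.02,-0.05,0.35,0,0],[0.02,-0.05,0.65,0,0],[0.02,-0.05,0.65,0,0],[0.02,-0.05,0.65,0,1],[0.02,-0.05,0.65,0,1],[0.02,-0.05,0.65,0,1],[0.02,-0.05,0.65,0,1],[0.02,-0.05,0.65,0,1],[0.02,-0.05,0.65,0,1],[0.02,-0.05,0.65,0,1]]])

```text
time: 18.38
tool_pos: [0.4341, 0.2804, 0.2044]
ee_rot: [-3.141, -0.0, 1.355]
wrist_force: [-1.3, -0.2, 0.8]
width: 0.0338
finger_force: 30.0
```

Request:
apply_moves(moves=[[[0,0,0,0,1],[0,0,-0.3,0,1],[0,0,-0.8,0,1],[0,0,-1.4,0,1],[0,0,-1.6,0,1],[0,0,-1.6,0,1]]])

```text
time: 19.12
tool_pos: [0.4343, 0.2805, 0.2853]
ee_rot: [3.14, -0.001, 1.355]
wrist_force: [0.2, 0.5, -1.0]
width: 0.0335
finger_force: 30.0
```

```bash
python3 - <<'E'
from h import *
rel((.445,.111,.285,87),(.445,.111,.211,87))
E
```

```text
t 19.12 pos [0.4343 0.2805 0.2853] yaw 77.6 q6 0.68 w 0.0335 F [ 0.2  0.5 -1. ]
(0.445, 0.111, 0.285, 87) -> [-3.266  0.935  0.007] turn -0.937
(0.445, 0.111, 0.211, 87) -> [-3.266  0.935  1.487] turn -0.937
```

Request:
apply_moves(moves=[[[-0.8,0.2,0,-0.3,1],[-1.6,0.4,0,-0.6,1],[-2.5,0.6,0,-0.95,1],[-3.3,0.8,0,-0.95,1],[-3.3,0.8,0,-0.95,1],[-3.3,0.8,0.7,-0.95,1],[-3.3,0.8,1.2,-0.95,1],[-3.3,0.8,1.4,-0.95,1],[-3.3,0.8,1.4,-0.95,1]]])

```text
time: 20.25
tool_pos: [0.4375, 0.1112, 0.2135]
ee_rot: [-3.139, 0.0, 1.521]
wrist_force: [-0.1, -0.2, -0.3]
width: 0.0338
finger_force: 30.0
```

```bash
python3 - <<'E'
from h import *
rel((.438,.111,.2105,87))
E
```

```text
t 20.25 pos [0.4375 0.1112 0.2135] yaw 87.2 q6 0.17 w 0.0338 F [-0.1 -0.2 -0.3]
(0.438, 0.111, 0.2105, 87) -> [-0.003  0.01   0.059] turn 0.017
```

Request:
apply_moves(moves=[[[0,0,0.06,0,1],[0,0,0.07,0,1],[0,0,0.07,0,0.5],[0,0,0.07,0,0.42],[0,0,0.07,0,0.42],[0,0,-0.5,0,0.42],[0,0,-1.5,0,0.42],[0,0,-2.5,0,0.2],[0,0,-3,0,0],[0,0,-3,0,0]]])

```text
time: 21.5
tool_pos: [0.4383, 0.1107, 0.3669]
ee_rot: [3.136, -0.001, 1.521]
wrist_force: [-0.1, -0.1, 0.1]
width: 0.0815
finger_force: 0.0
```

```bash
python3 - <<'E'
from h import *
rel((.424,.380,.3,76),(.424,.380,.205,76))
t=snap('top','t7');crop('t7',110,190,350,290,3.3,'c10')
E
```

```text
t 21.50 pos [0.4383 0.1107 0.3669] yaw 87.1 q6 0.17 w 0.0815 F [-0.1 -0.1  0.1]
(0.424, 0.38, 0.3, 76) -> [ 5.364 -0.555  1.337] turn 1.113
(0.424, 0.38, 0.205, 76) -> [ 5.364 -0.555  3.237] turn 1.113
```

View pics/c10.png

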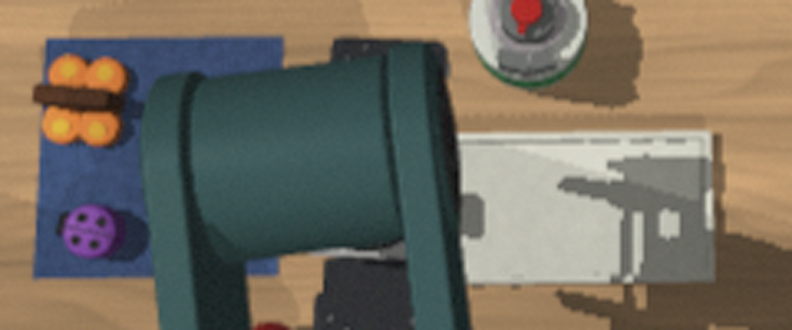

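The ladybird (crop 90,232) and butterfly (83,98) are unmoved; the tray is hidden behind the arm. Go for the ladybird.

Request:
apply_moves(moves=[[[0.8,-0.08,0,0.3,0],[1.7,-0.17,0,0.6,0],[2.6,-0.27,0,0.9,0],[3.6,-0.37,0,1.1,0],[4.6,-0.48,0,1.1,0],[5.36,-0.56,0,1.1,0],[5.36,-0.56,0.8,1.1,0],[5.36,-0.56,1.8,1.1,0],[5.36,-0.56,2.5,1.1,0],[5.36,-0.56,2.5,1.1,0]]])

```text
time: 22.8
tool_pos: [0.4214, 0.3784, 0.2333]
ee_rot: [-3.134, 0.01, 1.329]
wrist_force: [0.1, 0.3, 0.1]
width: 0.0941
finger_force: 0.0
```

```bash
python3 - <<'E'
from h import *
rel((.424,.380,.205,76))
s=load('t7');print(px(s,110+526/3.3,190+12/3.3,.117))
E
```

```text
t 22.80 pos [0.4214 0.3784 0.2333] yaw 76.1 q6 0.87 w 0.0941 F [0.1 0.3 0.1]
(0.424, 0.38, 0.205, 76) -> [0.043 0.042 0.565] turn 0.013
[0.58126864 0.02923443 0.117     ]
```

Request:
apply_moves(moves=[[[0,0,0.1,0,0],[0,0,0.35,0,0],[0,0,0.5,0,0],[0,0,0.5,0,0],[0,0,0.5,0,0]]])

```text
time: 23.42
tool_pos: [0.4234, 0.3799, 0.2148]
ee_rot: [3.141, -0.001, 1.329]
wrist_force: [0.1, 0.0, -0.5]
width: 0.0942
finger_force: 0.0
```

```bash
python3 - <<'E'
from h import *
rel((.424,.380,.205,76))
E
```

```text
t 23.43 pos [0.4234 0.3799 0.2148] yaw 76.1 q6 0.87 w 0.0942 F [ 0.1  0.  -0.5]
(0.424, 0.38, 0.205, 76) -> [0.006 0.01  0.196] turn 0.013
```

Request:
apply_moves(moves=[[[0,0,0.2,0,0],[0,0,0.2,0,0],[0,0,0.2,0,1],[0,0,0.2,0,1],[0,0,0.2,0,1],[0,0,0.2,0,1],[0,0,0.2,0,1],[0,0,0.2,0,1],[0,0,0.2,0,1]]])

```text
time: 24.55
tool_pos: [0.4233, 0.3798, 0.2045]
ee_rot: [3.141, -0.0, 1.329]
wrist_force: [-0.7, 0.2, -0.1]
width: 0.0434
finger_force: 30.0
```

Request:
apply_moves(moves=[[[0,0,0,0,1],[0,0,-0.3,0,1],[0,0,-0.8,0,1],[0,0,-1.6,0,1],[0,0,-2.2,0,1],[0,0,-2.4,0,1],[0,0,-2.4,0,1]]])

```text
time: 25.42
tool_pos: [0.4233, 0.3798, 0.3251]
ee_rot: [3.141, -0.001, 1.329]
wrist_force: [-0.1, 0.1, -0.5]
width: 0.0438
finger_force: 30.0
```

```bash
python3 - <<'E'
from h import *
rel((.445,-.067,.325,92),(.445,-.067,.211,92))
E
```

```text
t 25.43 pos [0.4233 0.3798 0.3251] yaw 76.1 q6 0.87 w 0.0438 F [-0.1  0.1 -0.5]
(0.445, -0.067, 0.325, 92) -> [-8.571e+00  2.563e+00  1.000e-03] turn -1.587
(0.445, -0.067, 0.211, 92) -> [-8.571  2.563  2.281] turn -1.587
```

Request:
apply_moves(moves=[[[-0.8,0.24,0,-0.3,1],[-1.7,0.51,0,-0.6,1],[-2.6,0.78,0,-0.95,1],[-3.5,1.05,0,-1.3,1],[-4.5,1.35,0,-1.6,1],[-5.5,1.65,0,-1.6,1],[-6.5,1.94,0,-1.6,1],[-7.5,2.24,0,-1.6,1],[-8.57,2.56,0,-1.6,1],[-8.57,2.56,0,-1.6,1]]])

```text
time: 26.68
tool_pos: [0.4443, -0.0699, 0.3224]
ee_rot: [-3.138, -0.0, 1.601]
wrist_force: [-0.4, 0.4, -0.4]
width: 0.0434
finger_force: 30.0
```

Request:
apply_moves(moves=[[[0,0,0.4,0,1],[0,0,1,0,1],[0,0,1.6,0,1],[0,0,2.0,0,1],[0,0,2.1,0,1],[0,0,2.1,0,1],[0,0,2.1,0,1]]])

```text
time: 27.55
tool_pos: [0.4453, -0.0667, 0.2203]
ee_rot: [3.14, 0.0, 1.608]
wrist_force: [0.1, -0.3, -0.1]
width: 0.0435
finger_force: 30.0
```

```bash
python3 - <<'E'
from h import *
rel((.445,-.067,.2105,92))
E
```

```text
t 27.55 pos [ 0.4453 -0.0667  0.2203] yaw 92.2 q6 -0.31 w 0.0435 F [ 0.1 -0.3 -0.1]
(0.445, -0.067, 0.2105, 92) -> [-0.005 -0.006  0.196] turn 0.015
```

Request:
apply_moves(moves=[[[0,0,0.15,0,1],[0,0,0.21,0,1],[0,0,0.21,0,1],[0,0,0.21,0,0.35],[0,0,0.21,0,0.32],[0,0,0.21,0,0.32],[0,0,-0.5,0,0.32],[0,0,-1.5,0,0.32],[0,0,-2.5,0,0.2],[0,0,-2.6,0,0]]])

```text
time: 28.8
tool_pos: [0.4457, -0.0672, 0.3538]
ee_rot: [3.133, 0.003, 1.608]
wrist_force: [0.2, 0.7, -0.2]
width: 0.0801
finger_force: 0.0
```

```bash
python3 - <<'E'
from h import *
t=snap('top','t8');crop('t8',110,190,350,290,3.3,'c11')
rel((.532,.393,.33,87),(.532,.393,.2225,87))
E
```

```text
t 28.85 pos [ 0.4453 -0.0671  0.3519] yaw 92.1 q6 -0.31 w 0.0842 F [ 0.7 -0.4 -0.4]
(0.532, 0.393, 0.33, 87) -> [9.13  2.074 0.438] turn 0.513
(0.532, 0.393, 0.2225, 87) -> [9.13  2.074 2.588] turn 0.513
```

View pics/c11.png

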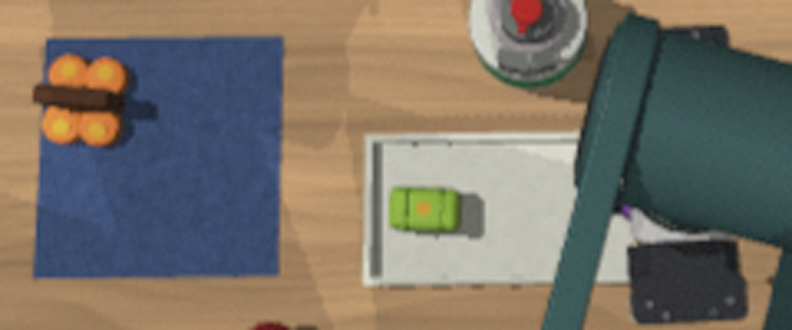

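The caterpillar lies flat in the tray (crop 425,208); the butterfly bar runs at about 86° and is unmoved. Go to the butterfly.

Request:
apply_moves(moves=[[[0.8,0.18,-0.1,0.3,0],[1.7,0.39,-0.1,0.6,0],[2.6,0.59,-0.1,0.6,0],[3.5,0.8,-0.1,0.6,0],[4.5,1.02,-0.1,0.6,0],[5.5,1.25,-0.1,0.6,0],[6.5,1.48,-0.1,0.6,0],[7.5,1.7,-0.1,0.6,0],[8.4,1.91,-0.1,0.6,0],[9.12,2.07,-0.1,0.6,0]]])

```text
time: 30.1
tool_pos: [0.5311, 0.3944, 0.3508]
ee_rot: [-3.137, 0.003, 1.504]
wrist_force: [0.7, -0.1, -0.1]
width: 0.0936
finger_force: 0.0
```

Request:
apply_moves(moves=[[[0,0,0,0,0],[0,0,0.8,0,0.4],[0,0,1.6,0,0.4],[0,0,2.2,0,0.4],[0,0,2.2,0,0.4],[0,0,2.2,0,0.4]]])

```text
time: 30.85
tool_pos: [0.5316, 0.3921, 0.2452]
ee_rot: [3.141, -0.0, 1.503]
wrist_force: [0.0, 0.2, 0.7]
width: 0.0565
finger_force: 0.0
```

```bash
python3 - <<'E'
from h import *
rel((.532,.3925,.2235,86))
s=snap('side','s9');crop('s9',175,120,285,205,5,'c12')
E
```

```text
t 30.85 pos [0.5316 0.3921 0.2452] yaw 86.1 q6 0.62 w 0.0565 F [0.  0.2 0.7]
(0.532, 0.3925, 0.2235, 86) -> [0.009 0.007 0.434] turn 0.009
```

View pics/c12.png

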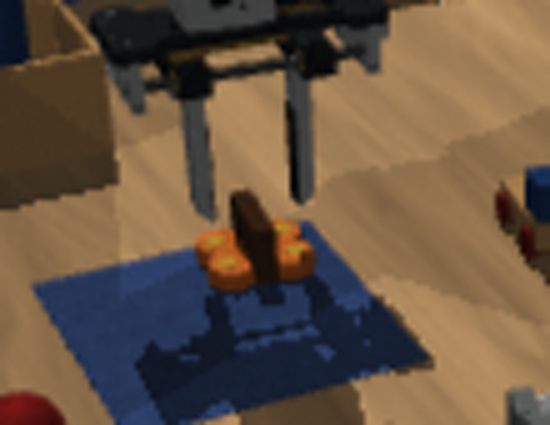

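Fingers straddle the bar, wings are low. Descend, with tips about 24 mm up.

Request:
apply_moves(moves=[[[0,0,0.2,0,0.4],[0,0,0.42,0,0.4],[0,0,0.42,0,0.4],[0,0,0.42,0,0.4]]])

```text
time: 31.4
tool_pos: [0.5313, 0.3927, 0.2232]
ee_rot: [-3.141, 0.0, 1.503]
wrist_force: [0.6, -0.3, 0.0]
width: 0.0562
finger_force: 0.0
```

Request:
apply_moves(moves=[[[0,0,0,0,1],[0,0,0,0,1],[0,0,0,0,1],[0,0,0,0,1],[0,0,0,0,1],[0,0,0,0,1],[0,0,-0.3,0,1],[0,0,-0.8,0,1],[0,0,-1.6,0,1],[0,0,-2.4,0,1]]])

```text
time: 32.65
tool_pos: [0.5312, 0.3925, 0.3455]
ee_rot: [3.141, -0.001, 1.503]
wrist_force: [0.3, -0.0, -0.9]
width: 0.0161
finger_force: 29.9
```

```bash
python3 - <<'E'
from h import *
rel((.442,.021,.345,92),(.442,.021,.230,92))
E
```

```text
t 32.65 pos [0.5312 0.3925 0.3455] yaw 86.1 q6 0.62 w 0.0161 F [ 0.3 -0.  -0.9]
(0.442, 0.021, 0.345, 92) -> [-7.534 -1.278  0.01 ] turn -0.587
(0.442, 0.021, 0.23, 92) -> [-7.534 -1.278  2.31 ] turn -0.587
```

Request:
apply_moves(moves=[[[-0.8,-0.14,0,-0.2,1],[-1.7,-0.29,0,-0.4,1],[-2.6,-0.44,0,-0.6,1],[-3.5,-0.6,0,-0.6,1],[-4.4,-0.75,0,-0.6,1],[-5.3,-0.9,0,-0.6,1],[-6.2,-1.05,0,-0.6,1],[-7,-1.19,0,-0.6,1],[-7.53,-1.28,0,-0.6,1],[-7.53,-1.28,0,-0.6,1]]])

```text
time: 33.9
tool_pos: [0.4417, 0.0201, 0.3446]
ee_rot: [3.14, 0.0, 1.605]
wrist_force: [0.7, 0.3, -0.3]
width: 0.0153
finger_force: 29.9
```

Request:
apply_moves(moves=[[[0,0,0.4,0,1],[0,0,1,0,1],[0,0,1.6,0,1],[0,0,2.0,0,1],[0,0,2.15,0,1],[0,0,2.15,0,1],[0,0,2.15,0,1]]])

```text
time: 34.78
tool_pos: [0.4426, 0.0215, 0.2371]
ee_rot: [3.139, 0.0, 1.608]
wrist_force: [-0.8, 0.0, -1.0]
width: 0.016
finger_force: 29.9
```

```bash
python3 - <<'E'
from h import *
rel((.442,.021,.2295,92))
s=snap('side','s10');crop('s10',190,190,340,300,5,'c13')
E
```

```text
t 34.77 pos [0.4426 0.0215 0.2371] yaw 92.1 q6 -0.12 w 0.0160 F [-0.8  0.  -1. ]
(0.442, 0.021, 0.2295, 92) -> [-0.01  -0.013  0.153] turn 0.015
```

View pics/c13.png

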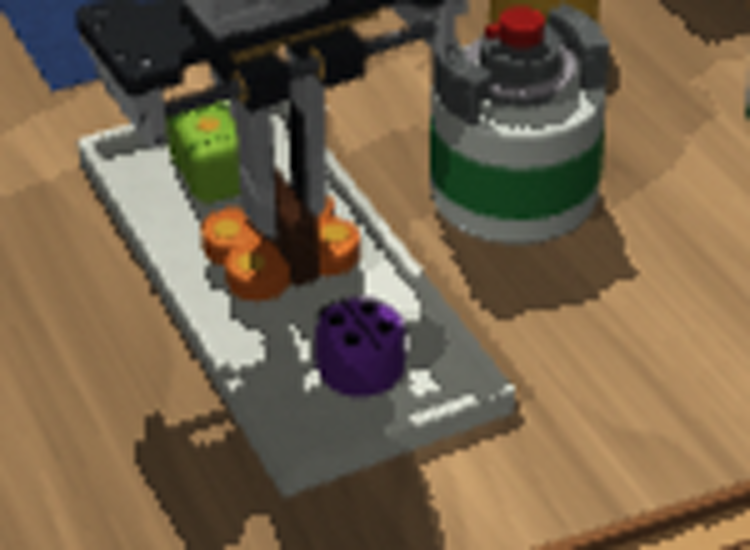

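The caterpillar and ladybird lie flat in the tray, with the butterfly about to be set between them. Lower and release it.

Request:
apply_moves(moves=[[[0,0,0.1,0,1],[0,0,0.17,0,1],[0,0,0.17,0,1],[0,0,0.17,0,0.6],[0,0,0.17,0,0.5],[0,0,0.17,0,0.5],[0,0,-0.5,0,0.5],[0,0,-1.3,0,0.5],[0,0,-2.3,0,0.9],[0,0,-2.5,0,1]]])

```text
time: 36.08
tool_pos: [0.4427, 0.0212, 0.3646]
ee_rot: [3.134, 0.001, 1.608]
wrist_force: [-0.2, -0.2, -0.9]
width: 0.0302
finger_force: 0.0
```

```bash
python3 - <<'E'
from h import *
rel((.5825,.029,.355,92),(.5825,.029,.317,92))
E
```

```text
t 36.08 pos [0.4427 0.0212 0.3646] yaw 92.1 q6 -0.12 w 0.0302 F [-0.2 -0.2 -0.9]
(0.5825, 0.029, 0.355, 92) -> [0.051 2.799 0.192] turn 0.013
(0.5825, 0.029, 0.317, 92) -> [0.051 2.799 0.952] turn 0.013
```

Request:
apply_moves(moves=[[[0,0,0,0,1],[0.02,0.7,0,0,1],[0.04,1.5,0,0,1],[0.05,2.3,0,0,1],[0.05,2.8,0,0,1],[0.05,2.8,0.3,0,1],[0.05,2.8,0.6,0,1],[0.05,2.8,0.6,0,1],[0.05,2.8,0.6,0,1]]])

```text
time: 37.2
tool_pos: [0.5812, 0.029, 0.3309]
ee_rot: [-3.141, -0.0, 1.608]
wrist_force: [-0.4, -0.2, 0.6]
width: 0.0003
finger_force: 0.0
```

```bash
python3 - <<'E'
from h import *
rel((.5825,.029,.320,92),(.5825,.029,.310,92))
s=snap('side','s11'); hsv=cv2.cvtColor(s['image'],cv2.COLOR_RGB2HSV)
def blob(n,lo,hi,z):
    m=cv2.inRange(hsv,lo,hi); k,l,st,c=cv2.connectedComponentsWithStats(m)
    for i in range(1,k):
        if st[i,4]>40:
            p=px(s,*c[i],z)
            if .25<p[0]<.65 and -.5<p[1]<.6: print(n,st[i,4],np.round(c[i]),np.round(p[:2],3))
blob('orange',(8,150,100),(18,255,255),.015);blob('green',(32,120,60),(48,255,255),.02);blob('violet',(130,80,30),(160,255,255),.017)
E
```

```text
t 37.20 pos [0.5812 0.029  0.3309] yaw 92.1 q6 -0.08 w 0.0003 F [-0.4 -0.2  0.6]
(0.5825, 0.029, 0.32, 92) -> [-0.001  0.026  0.218] turn 0.013
(0.5825, 0.029, 0.31, 92) -> [-0.001  0.026  0.418] turn 0.013
orange 66 [256. 238.] [0.471 0.025]
orange 123 [238. 242.] [0.423 0.031]
orange 536 [358. 357.] [ 0.495 -0.385]
green 236 [231. 220.] [0.441 0.12 ]
violet 278 [261. 259.] [ 0.447 -0.058]
```

All three are in the tray. Press the nozzle.

Request:
apply_moves(moves=[[[0,0.02,0.15,0,1],[0,0.02,0.28,0,1],[0,0.02,0.35,0,1],[0,0.02,0.42,0,1],[0,0.02,0.48,0,1],[0,0.02,0.48,0,1],[0,0.02,0.48,0,1]]])

```text
time: 38.12
tool_pos: [0.5826, 0.0291, 0.3103]
ee_rot: [3.14, 0.0, 1.608]
wrist_force: [-5.6, 0.1, 13.2]
width: 0.0006
finger_force: 6.5
```

13 N is well past the 5.5 N stop, so the nozzle is fully down. Release it and move to the ladybird.

Request:
apply_moves(moves=[[[0,0,0,0,1],[0,0,0,0,1],[0,0,-0.15,0,1],[0,0,-0.5,0,1],[0,0,-1,0,0.5],[0,0,-1.2,0,0.5],[0,0,-1.2,0,0.3]]])

```text
time: 39.0
tool_pos: [0.583, 0.029, 0.3676]
ee_rot: [3.14, 0.0, 1.608]
wrist_force: [0.3, -0.2, -0.3]
width: 0.0269
finger_force: 0.0
```

```bash
python3 - <<'E'
from h import *
rel((.445,-.067,.365,92),(.445,-.067,.2105,92))
a=np.radians(-4.5);R=np.array([[np.cos(a),-np.sin(a)],[np.sin(a),np.cos(a)]])
for n,p in(('butter',(.042,.045)),('cat',(-.05,.05)),('lady',(-.04,-.05))): print(n,np.array([.488,-.3157])+R@p)
E
```

```text
t 39.00 pos [0.583  0.029  0.3676] yaw 92.1 q6 -0.08 w 0.0269 F [ 0.3 -0.2 -0.3]
(0.445, -0.067, 0.365, 92) -> [-1.816 -2.83   0.053] turn 0.013
(0.445, -0.067, 0.2105, 92) -> [-1.816 -2.83   3.143] turn 0.013
butter [ 0.53340119 -0.274134  ]
cat [ 0.44207709 -0.26193118]
lady [ 0.44420035 -0.3624075 ]
```

Request:
apply_moves(moves=[[[-0.5,-0.7,0,0,0.32],[-1,-1.5,0,0,0.32],[-1.5,-2.3,0,0,0.32],[-1.82,-2.83,0,0,0.32],[-1.82,-2.83,0,0,0.32],[-1.82,-2.83,1,0,0.32],[-1.82,-2.83,2,0,0.32],[-1.82,-2.83,2.7,0,0.32],[-1.82,-2.83,2.8,0,0.32],[-1.82,-2.83,2.8,0,0.32]]])

```text
time: 40.25
tool_pos: [0.4456, -0.0669, 0.2272]
ee_rot: [3.141, -0.0, 1.608]
wrist_force: [0.3, -0.0, -0.3]
width: 0.064
finger_force: 0.0
```

```bash
python3 - <<'E'
from h import *
rel((.445,-.067,.2105,92))
E
```

```text
t 40.25 pos [ 0.4456 -0.0669  0.2272] yaw 92.2 q6 -0.31 w 0.0640 F [ 0.3 -0.  -0.3]
(0.445, -0.067, 0.2105, 92) -> [-0.001 -0.012  0.335] turn 0.016
```

Request:
apply_moves(moves=[[[0,0,0.3,0,0.32],[0,0,0.33,0,0.32],[0,0,0.33,0,1],[0,0,0.33,0,1],[0,0,0.33,0,1],[0,0,0.33,0,1],[0,0,0.33,0,1],[0,0,0,0,1],[0,0,-0.7,0,1],[0,0,-1.4,0,1]]])

```text
time: 41.5
tool_pos: [0.4446, -0.0671, 0.2984]
ee_rot: [-3.141, -0.0, 1.608]
wrist_force: [-0.0, -0.7, -1.0]
width: 0.0434
finger_force: 30.0
```

```bash
python3 - <<'E'
from h import *
rel((.444,-.362,.297,85.5),(.444,-.362,.2175,85.5))
E
```

```text
t 41.50 pos [ 0.4446 -0.0671  0.2984] yaw 92.1 q6 -0.31 w 0.0434 F [-0.  -0.7 -1. ]
(0.444, -0.362, 0.297, 85.5) -> [-5.893 -0.232  0.027] turn 0.663
(0.444, -0.362, 0.2175, 85.5) -> [-5.893 -0.232  1.617] turn 0.663
```

Request:
apply_moves(moves=[[[-0.8,-0.03,0,0.2,1],[-1.7,-0.07,0,0.4,1],[-2.6,-0.1,0,0.65,1],[-3.5,-0.14,0,0.65,1],[-4.4,-0.17,0,0.65,1],[-5.2,-0.2,0,0.65,1],[-5.89,-0.23,0,0.65,1],[-5.89,-0.23,0.6,0.65,1],[-5.89,-0.23,1.3,0.65,1],[-5.89,-0.23,1.3,0.65,1]]])

```text
time: 42.75
tool_pos: [0.4433, -0.3611, 0.2291]
ee_rot: [-3.136, -0.005, 1.494]
wrist_force: [0.1, 0.5, -0.3]
width: 0.0434
finger_force: 30.0
```

```bash
python3 - <<'E'
from h import *
rel((.444,-.362,.2175,85.5))
E
```

```text
t 42.75 pos [ 0.4433 -0.3611  0.2291] yaw 85.6 q6 -0.71 w 0.0434 F [ 0.1  0.5 -0.3]
(0.444, -0.362, 0.2175, 85.5) -> [-0.016  0.015  0.232] turn 0.011
```

Request:
apply_moves(moves=[[[0,0,0.05,0,1],[0,0,0.2,0,1],[0,0,0.25,0,1],[0,0,0.25,0,1],[0,0,0.25,0,1]]])

```text
time: 43.38
tool_pos: [0.4444, -0.3619, 0.2197]
ee_rot: [3.141, 0.0, 1.494]
wrist_force: [1.1, -0.1, -0.6]
width: 0.0434
finger_force: 30.0
```

Request:
apply_moves(moves=[[[0,0,0.05,0,1],[0,0,0.05,0,1],[0,0,0.05,0,0.4],[0,0,0.05,0,0.35],[0,0,0.05,0,0.35],[0,0,-0.5,0,0.35],[0,0,-1.2,0,0.35],[0,0,-2,0,0.35],[0,0,-2.3,0,0.4],[0,0,-2.3,0,0.4]]])

```text
time: 44.62
tool_pos: [0.4444, -0.362, 0.3351]
ee_rot: [3.14, 0.001, 1.494]
wrist_force: [-0.3, 0.3, -0.9]
width: 0.0564
finger_force: 0.0
```

```bash
python3 - <<'E'
from h import *
rel((.4425,.021,.335,92),(.4425,.021,.2285,92))
s=snap('side','s12'); hsv=cv2.cvtColor(s['image'],cv2.COLOR_RGB2HSV)
def blob(n,lo,hi,z):
    m=cv2.inRange(hsv,lo,hi); k,l,st,c=cv2.connectedComponentsWithStats(m)
    for i in range(1,k):
        if st[i,4]>40:
            p=px(s,*c[i],z)
            if .25<p[0]<.65 and -.5<p[1]<.6: print(n,st[i,4],np.round(c[i]),np.round(p[:2],3))
blob('orange',(8,150,100),(18,255,255),.015);blob('green',(32,120,60),(48,255,255),.02);blob('violet',(130,80,30),(160,255,255),.017)
E
```

```text
t 44.62 pos [ 0.4444 -0.362   0.3351] yaw 85.6 q6 -0.71 w 0.0564 F [-0.3  0.3 -0.9]
(0.4425, 0.021, 0.335, 92) -> [ 7.635e+00 -6.220e-01  2.000e-03] turn -0.637
(0.4425, 0.021, 0.2285, 92) -> [ 7.635 -0.622  2.132] turn -0.637
orange 90 [255. 239.] [0.468 0.02 ]
orange 158 [238. 243.] [0.421 0.026]
orange 778 [337. 350.] [ 0.468 -0.354]
green 239 [231. 220.] [0.441 0.12 ]
violet 503 [329. 352.] [ 0.451 -0.352]
```

The butterfly is where it was left. Fetch it.

Request:
apply_moves(moves=[[[0.8,-0.06,0,-0.2,0.4],[1.7,-0.14,0,-0.4,0.4],[2.6,-0.21,0,-0.64,0.4],[3.5,-0.28,0,-0.64,0.4],[4.4,-0.36,0,-0.64,0.4],[5.3,-0.43,0,-0.64,0.4],[6.2,-0.5,0,-0.64,0.4],[7.1,-0.58,0,-0.64,0.4],[7.63,-0.62,0,-0.64,0.4],[7.63,-0.62,0,-0.64,0.4]]])

```text
time: 45.92
tool_pos: [0.4419, 0.0222, 0.3321]
ee_rot: [-3.137, -0.001, 1.61]
wrist_force: [-0.9, -0.0, -1.1]
width: 0.0565
finger_force: 0.0
```

Request:
apply_moves(moves=[[[0,0,0.3,0,0.4],[0,0,1,0,0.4],[0,0,1.7,0,0.4],[0,0,1.9,0,0.4],[0,0,1.9,0,0.4],[0,0,1.9,0,0.4]]])

```text
time: 46.68
tool_pos: [0.4431, 0.0205, 0.2407]
ee_rot: [3.139, 0.0, 1.606]
wrist_force: [0.5, 1.0, 0.2]
width: 0.0563
finger_force: 0.0
```

```bash
python3 - <<'E'
from h import *
rel((.4425,.021,.2285,92))
E
```

```text
t 46.67 pos [0.4431 0.0205 0.2407] yaw 92.0 q6 -0.12 w 0.0563 F [0.5 1.  0.2]
(0.4425, 0.021, 0.2285, 92) -> [ 0.011 -0.012  0.243] turn -0.001
```

Request:
apply_moves(moves=[[[0,0,0.2,0,0.4],[0,0,0.24,0,0.4],[0,0,0.24,0,1],[0,0,0.24,0,1],[0,0,0.24,0,1],[0,0,0.24,0,1],[0,0,0.24,0,1],[0,0,0,0,1],[0,0,-0.8,0,1],[0,0,-1.6,0,1]]])

```text
time: 47.92
tool_pos: [0.4423, 0.0209, 0.3209]
ee_rot: [-3.141, -0.0, 1.606]
wrist_force: [0.4, -0.3, 0.3]
width: 0.0158
finger_force: 30.0
```

```bash
python3 - <<'E'
from h import *
rel((.531,-.274,.325,85.5),(.531,-.274,.236,85.5))
E
```

```text
t 47.92 pos [0.4423 0.0209 0.3209] yaw 92.0 q6 -0.12 w 0.0158 F [ 0.4 -0.3  0.3]
(0.531, -0.274, 0.325, 85.5) -> [-5.956  1.565 -0.083] turn 0.652
(0.531, -0.274, 0.236, 85.5) -> [-5.956  1.565  1.697] turn 0.652
```

Request:
apply_moves(moves=[[[-0.8,0.21,0,0.2,1],[-1.7,0.45,0,0.4,1],[-2.6,0.68,0,0.65,1],[-3.5,0.92,0,0.65,1],[-4.4,1.16,0,0.65,1],[-5.2,1.37,0,0.65,1],[-5.95,1.56,0,0.65,1],[-5.95,1.56,0,0.65,1],[-5.95,1.56,0.7,0.65,1],[-5.95,1.56,1.3,0.65,1]]])

```text
time: 49.18
tool_pos: [0.5309, -0.2729, 0.2543]
ee_rot: [3.141, -0.0, 1.493]
wrist_force: [-0.2, -0.8, -0.7]
width: 0.0157
finger_force: 30.0
```

Request:
apply_moves(moves=[[[0,0,0,0,1],[0,0,0.15,0,1],[0,0,0.3,0,1],[0,0,0.3,0,1],[0,0,0.3,0,1]]])

```text
time: 49.8
tool_pos: [0.5311, -0.2738, 0.2399]
ee_rot: [3.141, 0.0, 1.493]
wrist_force: [0.3, -0.0, 0.6]
width: 0.016
finger_force: 30.0
```

```bash
python3 - <<'E'
from h import *
rel((.531,-.274,.236,85.5))
E
```

```text
t 49.80 pos [ 0.5311 -0.2738  0.2399] yaw 85.5 q6 -0.49 w 0.0160 F [ 0.3 -0.   0.6]
(0.531, -0.274, 0.236, 85.5) -> [-0.005 -0.001  0.078] turn 0.003
```

Request:
apply_moves(moves=[[[0,0,0.08,0,1],[0,0,0.09,0,1],[0,0,0.09,0,0.6],[0,0,0.09,0,0.5],[0,0,0.09,0,0.5],[0,0,-0.5,0,0.5],[0,0,-1.2,0,0.5],[0,0,-2,0,0.45],[0,0,-2.2,0,0.4],[0,0,-2.2,0,0.4]]])

```text
time: 51.05
tool_pos: [0.5309, -0.2737, 0.3494]
ee_rot: [3.141, 0.0, 1.493]
wrist_force: [0.1, 0.6, -0.2]
width: 0.0565
finger_force: 0.0
```

```bash
python3 - <<'E'
from h import *
rel((.4378,.111,.345,87),(.4378,.111,.2105,87))
s=snap('side','s13'); hsv=cv2.cvtColor(s['image'],cv2.COLOR_RGB2HSV)
def blob(n,lo,hi,z):
    m=cv2.inRange(hsv,lo,hi); k,l,st,c=cv2.connectedComponentsWithStats(m)
    for i in range(1,k):
        if st[i,4]>40:
            p=px(s,*c[i],z)
            if .25<p[0]<.65 and -.5<p[1]<.6: print(n,st[i,4],np.round(c[i]),np.round(p[:2],3))
blob('green',(32,120,60),(48,255,255),.02);blob('violet',(130,80,30),(160,255,255),.017)
E
```

```text
t 51.05 pos [ 0.5309 -0.2737  0.3494] yaw 85.5 q6 -0.49 w 0.0565 F [ 0.1  0.6 -0.2]
(0.4378, 0.111, 0.345, 87) -> [ 7.525 -2.457  0.087] turn -0.147
(0.4378, 0.111, 0.2105, 87) -> [ 7.525 -2.457  2.777] turn -0.147
green 246 [231. 220.] [0.441 0.119]
violet 505 [329. 352.] [ 0.451 -0.352]
```

Request:
apply_moves(moves=[[[0.8,-0.26,0,-0.15,0.4],[1.7,-0.55,0,-0.15,0.4],[2.6,-0.85,0,-0.15,0.4],[3.5,-1.14,0,-0.15,0.4],[4.4,-1.44,0,-0.15,0.4],[5.3,-1.73,0,-0.15,0.4],[6.2,-2.02,0,-0.15,0.4],[7.0,-2.29,0,-0.15,0.4],[7.52,-2.46,0,-0.15,0.4],[7.52,-2.46,0,-0.15,0.4]]])

```text
time: 52.35
tool_pos: [0.4368, 0.112, 0.3471]
ee_rot: [-3.138, 0.001, 1.522]
wrist_force: [0.3, -0.3, 0.0]
width: 0.0566
finger_force: 0.0
```

Request:
apply_moves(moves=[[[0,0,0.2,0,0.4],[0,0,1,0,0.4],[0,0,1.8,0,0.4],[0,0,2.4,0,0.4],[0,0,2.4,0,0.4],[0,0,2.4,0,0.4]]])

```text
time: 53.1
tool_pos: [0.4382, 0.1101, 0.2299]
ee_rot: [3.141, -0.0, 1.518]
wrist_force: [0.3, -0.5, -0.2]
width: 0.0565
finger_force: 0.0
```

```bash
python3 - <<'E'
from h import *
rel((.4378,.111,.2105,87))
E
```

```text
t 53.10 pos [0.4382 0.1101 0.2299] yaw 87.0 q6 0.17 w 0.0565 F [ 0.3 -0.5 -0.2]
(0.4378, 0.111, 0.2105, 87) -> [ 0.017 -0.008  0.389] turn -0.004
```

Request:
apply_moves(moves=[[[0,0,0.3,0,0.4],[0,0,0.39,0,0.4],[0,0,0.39,0,0.4],[0,0,0.39,0,1],[0,0,0.39,0,1],[0,0,0.39,0,1],[0,0,0.39,0,1],[0,0,0,0,1],[0,0,-0.7,0,1],[0,0,-1.4,0,1]]])

```text
time: 54.35
tool_pos: [0.4374, 0.1107, 0.2999]
ee_rot: [-3.14, 0.0, 1.519]
wrist_force: [0.0, 0.2, -1.1]
width: 0.0339
finger_force: 30.0
```

```bash
python3 - <<'E'
from h import *
rel((.441,-.264,.305,85.5),(.441,-.264,.2175,85.5))
E
```

```text
t 54.35 pos [0.4374 0.1107 0.2999] yaw 87.0 q6 0.17 w 0.0339 F [ 0.   0.2 -1.1]
(0.441, -0.264, 0.305, 85.5) -> [-7.48   0.461 -0.103] turn 0.153
(0.441, -0.264, 0.2175, 85.5) -> [-7.48   0.461  1.647] turn 0.153
```

Request:
apply_moves(moves=[[[-0.8,0.05,0,0.15,1],[-1.7,0.1,0,0.15,1],[-2.6,0.16,0,0.15,1],[-3.5,0.22,0,0.15,1],[-4.4,0.27,0,0.15,1],[-5.3,0.33,0,0.15,1],[-6.2,0.38,0,0.15,1],[-7.0,0.43,0,0.15,1],[-7.48,0.46,0,0.15,1],[-7.48,0.46,0,0.15,1]]])

```text
time: 55.6
tool_pos: [0.441, -0.2652, 0.2989]
ee_rot: [-3.141, -0.001, 1.49]
wrist_force: [-0.3, 0.6, -0.2]
width: 0.0338
finger_force: 30.0
```

Request:
apply_moves(moves=[[[0,0,0.2,0,1],[0,0,0.8,0,1],[0,0,1.3,0,1],[0,0,1.5,0,1],[0,0,1.55,0,1],[0,0,1.55,0,1],[0,0,1.55,0,1]]])

```text
time: 56.48
tool_pos: [0.4416, -0.2641, 0.223]
ee_rot: [3.14, 0.001, 1.493]
wrist_force: [-0.6, 0.3, -0.5]
width: 0.0338
finger_force: 30.0
```

```bash
python3 - <<'E'
from h import *
rel((.441,-.264,.2172,85.5))
E
```

```text
t 56.48 pos [ 0.4416 -0.2641  0.223 ] yaw 85.5 q6 -0.57 w 0.0338 F [-0.6  0.3 -0.5]
(0.441, -0.264, 0.2172, 85.5) -> [ 0.001 -0.012  0.116] turn 0.004
```

Request:
apply_moves(moves=[[[0,0,0.1,0,1],[0,0,0.12,0,1],[0,0,0.12,0,1],[0,0,0.12,0,0.5],[0,0,0.12,0,0.46],[0,0,0.12,0,0.46],[0,0,-0.5,0,0.46],[0,0,-1.3,0,0.46],[0,0,-2.3,0,0.46],[0,0,-3.3,0,0.4]]])

```text
time: 57.72
tool_pos: [0.441, -0.2638, 0.3881]
ee_rot: [-3.141, -0.0, 1.493]
wrist_force: [-0.2, -0.5, -0.8]
width: 0.0551
finger_force: 0.0
```

Request:
apply_moves(moves=[[[0,0,0,0,0],[1,0.4,0,0,0],[2,0.8,0,0,0],[3,1.0,0,0,0],[4,1.2,0,0,0],[5,1.2,0,0,0],[6,1.2,0,0,0],[7,0.6,0,0,0],[7.5,-0.5,0,0,0],[7.5,-0.5,0,0,0]]])

```text
time: 58.98
tool_pos: [0.4428, 0.1136, 0.3851]
ee_rot: [-3.138, 0.0, 1.497]
wrist_force: [0.7, 1.0, -0.4]
width: 0.0941
finger_force: 0.0
```

```bash
python3 - <<'E'
from h import *
rel()
snap('top','t14');snap('side','s14')
a=cv2.imread('pics/t14.png')[130:310,270:470];b=cv2.imread('pics/s14.png')[170:400,180:436]
cv2.imwrite('pics/c14.png',np.hstack([cv2.resize(a,(400,360),interpolation=2),cv2.resize(b,(400,360),interpolation=2)]))
E
```

```text
t 58.98 pos [0.4428 0.1136 0.3851] yaw 85.8 q6 0.20 w 0.0941 F [ 0.7  1.  -0.4]
```

View pics/c14.png

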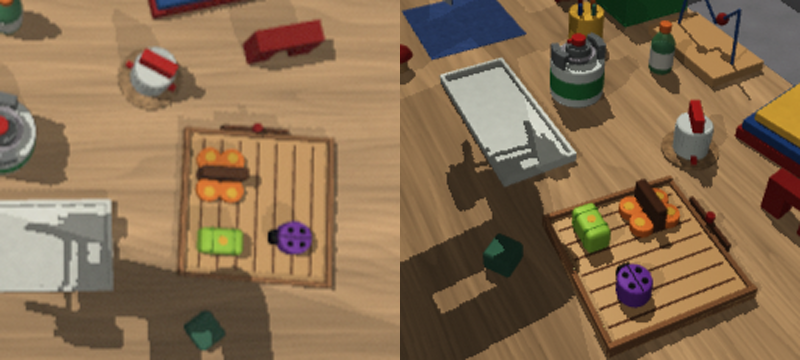

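All three pieces lie flat inside the rim, the cap stands on the coaster, the nozzle is up and the bystanders haven't moved.

```bash
python3 -c "
from h import *
print(ticket.close_job())"
```

```text
the job is handed in; nothing more can be done
None
```

Job handed in at about 59 s: the cap stands upright on the coaster, the nozzle was pressed and released with all three pieces (caterpillar, butterfly, ladybird) in the tray, and all three now lie flat on the drying board inside its rim.

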